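# Tip the blue printing block onto the sample sheet and press it

### The job

Make a test print with the blue block: without picking it up or lifting it, push its upper part with the fingertips so that it tips over onto its blue face, flat and straight inside the drawn outline in front of it. Then press down firmly on the back of the lying block with the fingertips for about a second and move away, leaving it there. Leave the orange block, the bottles and everything else as they are.

Things in the scene. Friction and masses are not known exactly. Their poses are not given: they have to be found in the camera images.
- board: Fixed wooden printing board, 380 x 380 mm, 18 mm thick, flat on the table, with a white paper sheet on it. Origin: centre of its underside. Its +x is the direction in which a block is to fall; z up. The two blocks stand side by side towards its -x edge (centres about 110 mm from the origin along x, 87 mm to either side in y; which is which varies).
- outline_left (a point): Centre of the drawn black rectangle on the +y half of the board, on the board's top face; the rectangle is 170 mm along the board's x and 160 mm along y. Axes as the board's.
- outline_right (a point): The same for the equal rectangle on the -y half of the board.
- blue_block: Loose wooden block 40 mm thick (its x) x 110 mm wide (y) x 120 mm high (z), about 0.35 kg (varies), standing on a narrow edge on the board. Its +x face is the blue printing face and looks towards the outline; its back (-x) is bare wood with a blue disc in the middle; a blue stripe runs along the top edge. Origin: centre of the underside as it stands. Lying printed-side down, its x axis points down.
- blue_center (a point): Centre of the blue block, in the middle of all three dimensions: 60 mm above the board's top when standing, 20 mm when lying (its back is then 40 mm above the board's top).
- blue_foot (a point): Middle of the blue block's front lower edge, on the board. Pushed near the top of its back along its +x, the block pivots about this edge, passes its balance at about 18 degrees (its top has then gone about 40 mm) and falls by itself on its blue face. The edge stays down on the board unless the block is lifted.
- orange_block: Block of the same size with orange face, disc and stripe, standing beside the blue one (gap about 40 to 90 mm); leave it standing. Origin: centre of its underside.
- jar: Small green glass jar with a white cap, 52 mm across, 60 mm high, standing on the board's far (+x) part. Leave alone. Origin: centre of its underside.
- cup: White plastic cup, 56 mm across the rim, 55 mm high, on the board's far part. Leave alone. Origin: centre of its underside.
- dye_bottle: Blue bottle with white cap, 60 mm across, 140 mm high, on the table beside the board. Leave alone. Origin: centre of its underside.
- thick_bottle: Amber bottle with white cap, 66 mm across, 130 mm high, on the table beside the board. Leave alone. Origin: centre of its underside.
- jug: Clear plastic jug with handle, 100 mm across, 120 mm high, on the table beside the board. Leave alone. Origin: centre of its underside.
- brush: Flat brush with a blue handle, about 200 mm long, lying on the table. Leave alone. Origin: on its underside.
Things that resemble listed ones, but are neither listed nor needed, are in the scene too. What is shaped like the orange_block but red is not meant.

How it is judged:
By the outcome, as a careful person would: the job done as asked, in the order asked, and still so for the second after the job is handed in, with the robot touching nothing.
It also fails if it takes over 43 s, if anything falls off the work surface, if the arm or the gripper's body presses on something with over 40 N, if the wrist force passes 120 N, or if a joint passes its speed limit or range.

### The arm

A 6-joint arm with a two-finger parallel gripper is mounted at the origin on the work surface. World frame = base frame: x ahead of the robot, y to its left, z up, the work surface at z = 0. Lengths are in m, angles in rad, forces in N, time in s.
With the tool pointing down it reaches from about 0.35 to 0.95 m from the base axis. Payload 17.4 kg.
Tool frame: the origin (TCP) lies between the finger pads; the fingertips stand 8 mm ahead of it and the grasp point (between the pads) lies 11 mm behind it; z points along the fingers, y is the line along which they close (so a half turn about z gives the same grasp; the last joint's range is limited). The gripper opens to 93 mm and grips with 3 to 60 N. Pads are 15 mm wide; open, the fingers measure 128 mm over their backs; the gripper's body (75 mm by 188 mm) begins 65 mm behind the grasp point.
Start: joints at [-1.322, 0.116, 1.442, -0, 1.584, -0.038], TCP at [0.191, -0.647, 0.227] pointing down, gripper open.
Joint ranges: [-2.83, 2.83], [-0.83, 2.19], [0.07, 2.5], [-1.14, 4.28], [0.01, 3], [-2.97, 2.97]. Speed limits (rad/s): [1.89, 1.89, 2.22, 3.14, 3.14, 3.14].

### API

Orientations are given as a rotation vector (axis times angle).
In Python, from cell import * gives the robot as it stands. The module is installed in compiled form; this text tells all that it offers.
- The arm moves only by the shell command python3 -m creep 'ROWS' [FORCE]. ROWS is JSON, a list of rows, each an object of numbers: "tx", "ty", "tz": the shift along the tool's x, y, z in m; "wx", "wy", "wz": the turn, a rotation vector about the tool's x, y, z in degrees; "hand": the opening, from -1 (shut) to 1 (fully open). A call has 1 to 12 rows; each row shifts and turns the commanded pose from where the row before left it, along the tool's axes as they then stand; what a row does not reach is not made up. A row lasts 1/12 s, in which the tool goes at most 41.7 mm and 7.16 degrees, less where a joint would pass 70% of its speed; a pose out of reach is approached as far as the arm can. A call with a gripper value outside its range is refused whole. The fingers move at their own pace and stop on an object; FORCE is the grip in N (left out, the last holds). Time passes only in rows, so rows that do not move let the fingers close. It gives the time, the measured TCP pose, the force, the opening and the grip force at its end, in the units of the state.
- sense(): the state, without advancing time (a new reading comes with each control period).
- get_image(name): name is "scene" or "top" or "wrist"; returns the picture (400x640x3 uint8, red, green, blue); there is no depth.
- calibration(name): a dict with "vertical_fov" (degrees; the focal length in pixels is half the picture's height over the tangent of half this angle, whatever the lens; pixels are square), "cx", "cy" (the principal point, pixels), "R" (3x3) and "t" (3): a world point X has camera coordinates R X + t. Camera axes: x right, y down, z forward; pixel columns grow to the right and rows downward; lengths in m; the calibration is good to about 2 mm. A picture is of the moment at which its call begins: read the wrist's pose just before it. calibration takes no time and is no camera call; for the wrist camera it gives the pose at the moment of the call.
- job_done(): hands the job in; it is judged then, once.
The state is a dict: "time": time; "joints": joint angles; "dq": joint speeds; "effort": joint torques, N m; "position": TCP position; "ee_rot": TCP orientation; "force": force on the tool from outside, world axes, zero at the start; "moment": the same for the moment, N m; "width": finger opening in m; "gripper_force": force on a finger pad.
Only numpy, scipy, OpenCV 4.12 (cv2) and the standard library are available. Lean on these libraries where they do the work, as an engineer would, in place of code of your own. Each camera call takes 0.05 s, during which the arm holds its last target. There are 200 camera calls.

## Working session

There is one attempt and no reset: what is moved stays moved. The work goes in short steps, Python scripts to look and compute and a shell command to move; the robot and the scene stay as the last step left them, time stands still between calls to the robot, and variables do not carry over. Pictures are saved under pics/ and viewed, at most 10 in all, crops included, and the job is handed in when it is done.

```bash
mkdir -p pics
python3 - <<'E'
from cell import *
import cv2
for n in ["scene","top"]:
    im=get_image(n); cv2.imwrite(f"pics/{n}0.png",im[:,:,::-1])
    c=calibration(n); print(n,c)
s=sense(); print(s)
E
```

```text
scene {'vertical_fov': 45.95693098992756, 'cx': 314.68598799796644, 'cy': 198.8062530096731, 'R': array([[-0.89904917,  0.43783346,  0.00352845],
       [ 0.32381627,  0.67030675, -0.66770643],
       [-0.29470936, -0.59915834, -0.74441633]]), 't': array([ 0.53687348, -0.13159037,  1.76778154])}
top {'vertical_fov': 55.44464802483306, 'cx': 316.7302448254706, 'cy': 195.77856806640585, 'R': array([[ 4.91331019e-04, -9.99998795e-01,  1.47254242e-03],
       [-9.97624446e-01, -5.91600324e-04, -6.88847902e-02],
       [ 6.88855783e-02, -1.43519908e-03, -9.97623535e-01]]), 't': array([-0.02089315,  0.57086491,  1.24574984])}
{'time': 0.1, 'joints': array([-1.32177505e+00,  1.16421330e-01,  1.44218197e+00, -1.96006268e-05,
        1.58400592e+00, -3.78173490e-02]), 'dq': array([-0.00138512, -0.00272549, -0.00232386,  0.00052826, -0.00031414,
        0.00132901]), 'effort': array([ 3.28472903e-03, -7.22895670e+01, -6.23866296e+01,  7.82663282e-02,
        2.27940339e-02, -7.72032354e-05]), 'position': array([ 0.19090396, -0.64726123,  0.2260005 ]), 'ee_rot': array([-3.10833971e+00, -4.48877455e-01,  1.98863661e-04]), 'force': array([-0.28121736,  0.22840858, -0.74063115]), 'moment': array([-0.01011196, -0.01727467, -0.01202091]), 'gripper_force': 0.0, 'width': 0.09304275516876975}
```

View pics/scene0.png

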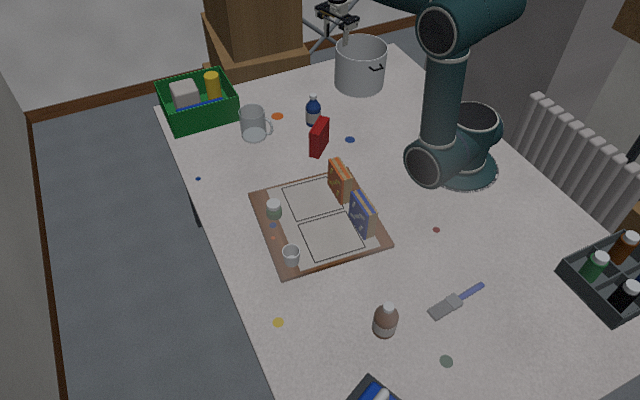

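View pics/top0.png

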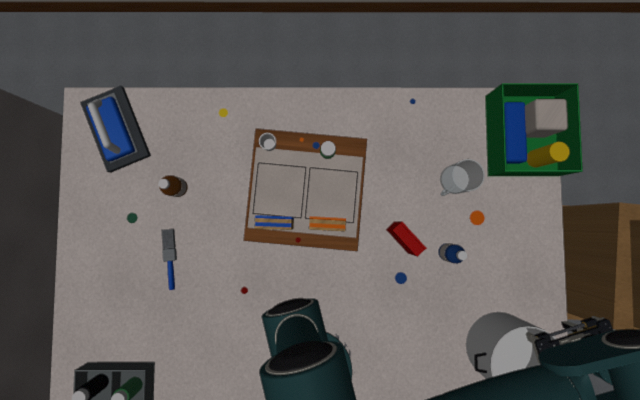

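The blue block is at about (273,222) in top and (360,213) in scene, on the board's +y side. The red block at (406,238) and the orange one at (327,224) are not meant. I'll confirm this in an enlarged crop and measure.

```bash
cat > h.py <<'E'
from cell import *
import cv2, numpy as np
def K(c):
    f=200/np.tan(np.radians(c["vertical_fov"]/2)); return np.array([[f,0,c["cx"]],[0,f,c["cy"]],[0,0,1]])
def ray(c,p):
    d=c["R"].T@np.linalg.inv(K(c))@np.array([p[0],p[1],1.]); return -c["R"].T@c["t"],d
def onz(c,p,z):
    o,d=ray(c,p); return o+d*(z-o[2])/d[2]
def tri(c1,p1,c2,p2):
    o,d=ray(c1,p1);q,e=ray(c2,p2); s=np.linalg.lstsq(np.c_[d,-e],q-o,rcond=None)[0]
    a,b=o+d*s[0],q+e*s[1]; return (a+b)/2,np.linalg.norm(a-b)
def proj(c,X):
    x=K(c)@(c["R"]@np.asarray(X)+c["t"]); return x[:2]/x[2]
E
python3 - <<'E'
from h import *
a=cv2.imread("pics/top0.png")[120:260,235:375]; b=cv2.imread("pics/scene0.png")[150:290,240:400]
a=cv2.resize(a,None,fx=4,fy=4,interpolation=cv2.INTER_CUBIC)
cv2.imwrite("pics/ca.png",a)
b=cv2.resize(b,None,fx=4,fy=4,interpolation=cv2.INTER_CUBIC);cv2.imwrite("pics/cb.png",b)
E
```

```text
(no output)
```

View pics/ca.png

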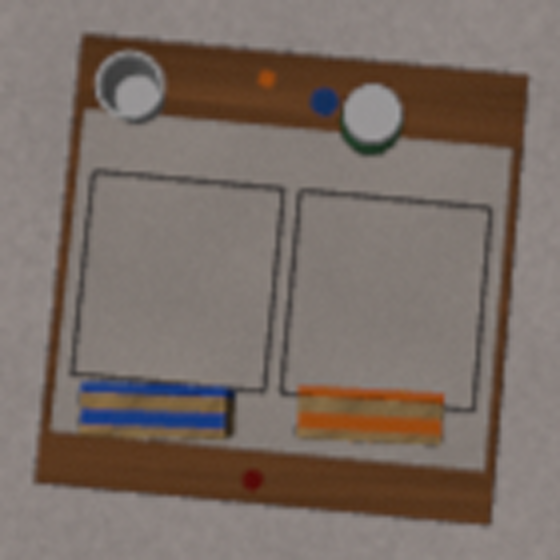

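View pics/cb.png

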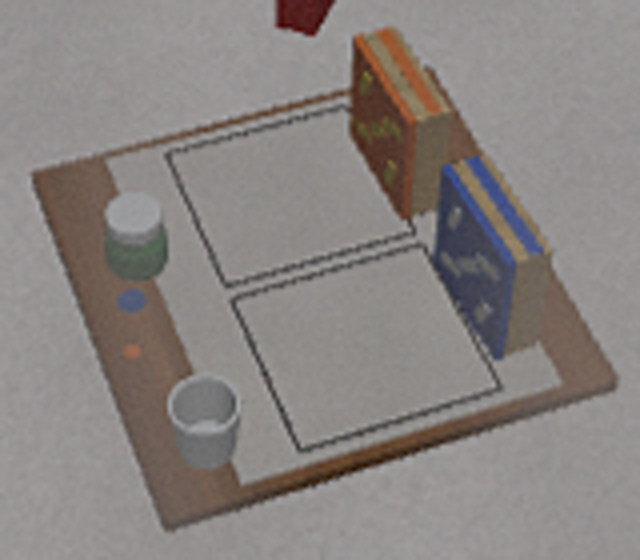

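Blue block confirmed: blue face towards the outline, blue stripe on top. It is in the left of the top crop and the lower right of the scene crop, in front of the +y outline. The jar is at crop (372,115) and the cup at (130,90).

Run:
```python
from h import *
np.set_printoptions(precision=4,suppress=True)
T=calibration("top");S=calibration("scene")
t=lambda u,v:(235-.375+u/4,120-.375+v/4); s=lambda u,v:(240-.375+u/4,150-.375+v/4)
pairs={"out far +y":((92,172),(301,450)),"out far -y":((284,187),(233,298)),"out near +y":((73,375),(500,388)),"out near -y":((265,390),(421,245)),
"board far+y":((82,35),(167,528)),"board far-y":((527,76),(33,172)),
"top front+y":((80,393),(515,255)),"top front-y":((230,400),(445,165)),"top back+y":((79,433),(551,245)),"top back-y":((228,438),(477,157))}
for k,(a,b) in pairs.items(): print(k,*tri(T,t(*a),S,s(*b)), onz(T,t(*a),.018 if 'o' == k[0] or 'b'==k[0] else .138))
for k,b in {"foot+y":(500,357),"foot-y":(437,262)}.items(): print(k,onz(S,s(*b),.018))
for k,b in {"jar":(136,270),"cup":(207,460)}.items(): print(k,onz(S,s(*b),.018))
for k,a in {"board near+y":(36,482),"board near-y":(490,522)}.items(): print(k,onz(T,t(*a),.018))
for k,a in {"or front+y":(298,386),"or back+y":(297,438),"or back-y":(442,445)}.items(): print(k,onz(T,t(*a),.138))
```

```text
out far +y [0.6822 0.1768 0.0205] 0.000925321384885936 [0.6822 0.1774 0.018 ]
out far -y [0.6682 0.0172 0.0203] 0.0024515948210493297 [0.6696 0.0166 0.018 ]
out near +y [0.5134 0.1908 0.0172] 0.0023998395946561346 [0.5123 0.1913 0.018 ]
out near -y [0.4999 0.0321 0.0167] 0.00028220420797392816 [0.5   0.032 0.018]
board far+y [0.8004 0.1887 0.0093] 0.0007125076439609215 [0.7986 0.1871 0.018 ]
board far-y [ 0.7643 -0.1878  0.0172] 0.0004740329821337634 [ 0.7639 -0.1875  0.018 ]
top front+y [0.4971 0.1644 0.1435] 0.002454872067943288 [0.4961 0.1659 0.138 ]
top front-y [0.4931 0.0525 0.1321] 0.004926704973319038 [0.4909 0.0534 0.138 ]
top back+y [0.4668 0.1655 0.1408] 0.001221993881939881 [0.4662 0.1663 0.138 ]
top back-y [0.4646 0.0539 0.1296] 0.0050857425611941995 [0.4626 0.0547 0.138 ]
foot+y [0.4995 0.1642 0.018 ]
foot-y [0.4972 0.0553 0.018 ]
jar [ 0.7267 -0.046   0.018 ]
cup [0.7505 0.1519 0.018 ]
board near+y [0.4241 0.2207 0.018 ]
board near-y [ 0.3914 -0.1539  0.018 ]
or front+y [0.5015 0.0024 0.138 ]
or back+y [0.4626 0.0031 0.138 ]
or back-y [ 0.4574 -0.1055  0.138 ]
```

```bash
python3 -m creep '[{"tz":-0.03,"wz":7},{"tz":-0.03,"wz":7},{"tz":-0.02,"wz":7.1},{"tx":0.033},{"tx":0.033},{"tx":0.033},{"tx":0.033},{"tx":0.033},{"ty":-0.03},{"ty":-0.035},{"ty":-0.04},{"ty":-0.04}]'
```

```text
invalid input at $[0]: expected keys tx, ty, tz, wx, wy, wz, hand
```

```bash
python3 -m creep '[{"ty":-0.04},{"ty":-0.04},{"ty":-0.04},{"ty":-0.04},{"ty":-0.04},{"ty":-0.04},{"ty":-0.04},{"ty":-0.04},{"ty":-0.04},{"ty":-0.04},{"ty":-0.04},{"ty":-0.04}]'
```

```text
invalid input at $[0]: expected keys tx, ty, tz, wx, wy, wz, hand
```

```bash
python3 -m creep '[{"tx":0,"ty":0,"tz":-0.03,"wx":0,"wy":0,"wz":7,"hand":0.3},{"tx":0,"ty":0,"tz":-0.03,"wx":0,"wy":0,"wz":7,"hand":0.3},{"tx":0,"ty":0,"tz":-0.02,"wx":0,"wy":0,"wz":7.1,"hand":0.3},{"tx":0.033,"ty":0,"tz":0,"wx":0,"wy":0,"wz":0,"hand":0.3},{"tx":0.033,"ty":0,"tz":0,"wx":0,"wy":0,"wz":0,"hand":0.3},{"tx":0.033,"ty":0,"tz":0,"wx":0,"wy":0,"wz":0,"hand":0.3},{"tx":0.033,"ty":0,"tz":0,"wx":0,"wy":0,"wz":0,"hand":0.3},{"tx":0.033,"ty":0,"tz":0,"wx":0,"wy":0,"wz":0,"hand":0.3},{"tx":0,"ty":-0.03,"tz":0,"wx":0,"wy":0,"wz":0,"hand":0.3},{"tx":0,"ty":-0.04,"tz":0,"wx":0,"wy":0,"wz":0,"hand":0.3},{"tx":0,"ty":-0.04,"tz":0,"wx":0,"wy":0,"wz":0,"hand":0.3},{"tx":0,"ty":-0.04,"tz":0,"wx":0,"wy":0,"wz":0,"hand":0.3}]'
```

```text
time: 1.1
position: [0.3677, -0.5097, 0.3055]
ee_rot: [-3.138, 0.128, 0.001]
force: [0.5, -0.1, 1.3]
width: 0.0606
gripper_force: 0.0
```

```bash
python3 -m creep '[{"tx":0,"ty":-0.04,"tz":0,"wx":0,"wy":0,"wz":0,"hand":0.3},{"tx":0,"ty":-0.04,"tz":0,"wx":0,"wy":0,"wz":0,"hand":0.3},{"tx":0,"ty":-0.04,"tz":0,"wx":0,"wy":0,"wz":0,"hand":0.3},{"tx":0,"ty":-0.04,"tz":0,"wx":0,"wy":0,"wz":0,"hand":0.3},{"tx":0,"ty":-0.04,"tz":0,"wx":0,"wy":0,"wz":0,"hand":0.3},{"tx":0,"ty":-0.04,"tz":0,"wx":0,"wy":0,"wz":0,"hand":0.3},{"tx":0,"ty":-0.04,"tz":0,"wx":0,"wy":0,"wz":0,"hand":0.3},{"tx":0,"ty":-0.04,"tz":0,"wx":0,"wy":0,"wz":0,"hand":0.3},{"tx":0,"ty":-0.04,"tz":0,"wx":0,"wy":0,"wz":0,"hand":0.3},{"tx":0,"ty":-0.04,"tz":0,"wx":0,"wy":0,"wz":0,"hand":0.3},{"tx":0,"ty":-0.04,"tz":0,"wx":0,"wy":0,"wz":0,"hand":0.3},{"tx":0,"ty":-0.04,"tz":0,"wx":0,"wy":0,"wz":0,"hand":0.3}]'
```

```text
time: 2.1
position: [0.4061, -0.0311, 0.3066]
ee_rot: [3.139, -0.129, 0.001]
force: [1.2, -0.0, 0.1]
width: 0.0607
gripper_force: 0.0
```

```bash
python3 -m creep '[{"tx":0,"ty":-0.035,"tz":0,"wx":0,"wy":0,"wz":0,"hand":0.3},{"tx":0,"ty":-0.035,"tz":0,"wx":0,"wy":0,"wz":0,"hand":0.3},{"tx":0,"ty":-0.03,"tz":0,"wx":0,"wy":0,"wz":0,"hand":0.3},{"tx":0,"ty":-0.02,"tz":0,"wx":0,"wy":0,"wz":0,"hand":0.3},{"tx":0,"ty":0,"tz":0,"wx":0,"wy":0,"wz":0,"hand":0.3}]'
python3 - <<'E'
from h import *
import pickle
c=calibration("wrist");im=get_image("wrist");pickle.dump((c,sense()),open("w1.pkl","wb"))
cv2.imwrite("pics/w1.png",im[:,:,::-1]); print(-c["R"].T@c["t"],c["R"])
E
```

```text
time: 2.52
position: [0.4162, 0.0896, 0.3062]
ee_rot: [-3.139, 0.122, 0.001]
force: [-0.2, -0.4, -0.7]
width: 0.0604
gripper_force: 0.0
[0.48525104 0.08489535 0.46513569] [[-0.07869315 -0.99689796 -0.00136073]
 [-0.96514431  0.07584468  0.25048762]
 [-0.24960739  0.02102496 -0.96811885]]
```

View pics/w1.png

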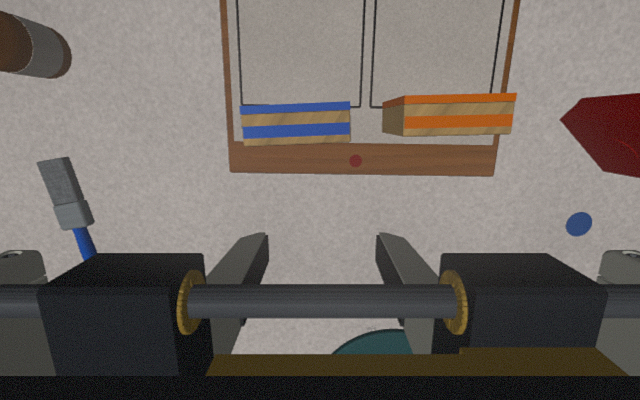

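Wrist view: the blue block's top face has corners at about (241,105), (349,101), (350,139) and (246,145). The near outline line runs (241,105) to (361,107).

Run:
```python
from h import *
import pickle
np.set_printoptions(precision=4,suppress=True)
c=pickle.load(open("w1.pkl","rb"))[0];T=calibration("top")
t=lambda u,v:(235-.375+u/4,120-.375+v/4)
for k,p,q in [("tf+y",(241,106),(80,381)),("tf-y",(349.5,101),(232,388)),("tb+y",(246,145),(79,433)),("tb-y",(350.5,139),(228,438))]:
    print(k,onz(c,p,.138),*tri(c,p,T,t(*q)))
for k,p,q in [("near+y",(241,105),(73,375)),("near-y",(361,107),(265,390))]: print(k,onz(c,p,.018),*tri(c,p,T,t(*q)))
for p in [(237.5,0),(366,0),(383,106),(404,97),(384,133),(515,94)]: print(p,onz(c,p,.018),onz(c,p,.138))
```

```text
tf+y [0.5059 0.1643 0.138 ] [0.506  0.1677 0.1254] 0.0014670191938030677
tf-y [0.5021 0.0565 0.138 ] [0.5018 0.0539 0.1126] 0.0031929627975766563
tb+y [0.4675 0.1646 0.138 ] [0.4661 0.1701 0.1152] 0.00043077286434688216
tb-y [0.4651 0.0575 0.138 ] [0.4629 0.0559 0.1158] 0.0016739784177426356
near+y [0.5147 0.1932 0.018 ] [0.5121 0.1855 0.0508] 0.0010842311081908746
near-y [0.4993 0.0309 0.018 ] [0.4995 0.0317 0.024 ] 0.0008479125623903776
(237.5, 0) [0.6403 0.1796 0.018 ] [0.5987 0.1542 0.138 ]
(366, 0) [0.6275 0.0185 0.018 ] [0.5893 0.0363 0.138 ]
(383, 106) [0.4982 0.0011 0.018 ] [0.4947 0.0236 0.138 ]
(404, 97) [ 0.5076 -0.0275  0.018 ] [0.5016 0.0026 0.138 ]
(384, 133) [0.4622 0.0007 0.018 ] [0.4684 0.0233 0.138 ]
(515, 94) [ 0.4997 -0.1764  0.018 ] [ 0.4958 -0.1063  0.138 ]
```

```bash
python3 -m creep '[{"tx":0.007,"ty":-0.026,"tz":0,"wx":0,"wy":0,"wz":0.5,"hand":0.3},{"tx":0,"ty":0,"tz":0,"wx":0,"wy":6,"wz":0,"hand":0.3},{"tx":0,"ty":0,"tz":0,"wx":0,"wy":6,"wz":0,"hand":0.3},{"tx":0,"ty":0,"tz":0,"wx":0,"wy":6,"wz":0,"hand":0.3},{"tx":0,"ty":0,"tz":0,"wx":0,"wy":6,"wz":0,"hand":0.3},{"tx":0,"ty":0,"tz":0,"wx":0,"wy":6,"wz":0,"hand":0.3},{"tx":-0.017,"ty":0,"tz":0.03,"wx":0,"wy":0,"wz":0,"hand":0.3},{"tx":-0.017,"ty":0,"tz":0.03,"wx":0,"wy":0,"wz":0,"hand":0.3},{"tx":-0.017,"ty":0,"tz":0.03,"wx":0,"wy":0,"wz":0,"hand":0.3},{"tx":-0.017,"ty":0,"tz":0.03,"wx":0,"wy":0,"wz":0,"hand":0.3},{"tx":0,"ty":0,"tz":0,"wx":0,"wy":0,"wz":0,"hand":0.3},{"tx":0,"ty":0,"tz":0,"wx":0,"wy":0,"wz":0,"hand":0.3}]'
python3 -c "
from scipy.spatial.transform import Rotation as R
from cell import *
s=sense();print(R.from_rotvec(s['ee_rot']).as_matrix().round(3),s['joints'].round(2),s['position'])"
```

```text
time: 3.57
position: [0.4263, 0.111, 0.1683]
ee_rot: [3.008, -0.137, 0.803]
force: [0.1, 0.1, 1.5]
width: 0.0604
gripper_force: 0.0
[[ 0.863 -0.091  0.496]
 [-0.078 -0.996 -0.047]
 [ 0.499  0.001 -0.867]] [ 0.34 -0.76  2.28 -0.23  1.16  2.04] [0.42631306 0.11097047 0.16827961]
```

```bash
python3 -m creep '[{"tx":-0.016,"ty":0,"tz":0.028,"wx":0,"wy":0,"wz":0,"hand":0.3},{"tx":-0.016,"ty":0,"tz":0.028,"wx":0,"wy":0,"wz":0,"hand":0.3},{"tx":0,"ty":0,"tz":0,"wx":0,"wy":0,"wz":0,"hand":0.3}]'
python3 -c "
from scipy.spatial.transform import Rotation as R
from cell import *
s=sense();print(R.from_rotvec(s['ee_rot']).as_matrix().round(3),s['joints'].round(2),s['position'])"
```

```text
time: 3.82
position: [0.4261, 0.1111, 0.1014]
ee_rot: [3.009, -0.136, 0.8]
force: [-1.1, -0.8, -2.0]
width: 0.0605
gripper_force: 0.0
[[ 0.864 -0.091  0.495]
 [-0.078 -0.996 -0.047]
 [ 0.497  0.002 -0.868]] [ 0.34 -0.73  2.37 -0.24  1.04  2.07] [0.42606586 0.11110368 0.10140081]
```

```bash
python3 -m creep '[{"tx":0.0087,"ty":-0.003,"tz":0.005,"wx":0,"wy":0,"wz":0,"hand":0.3},{"tx":-0.015,"ty":0,"tz":0.0265,"wx":0,"wy":0,"wz":0,"hand":0.3},{"tx":-0.0155,"ty":0,"tz":0.0265,"wx":0,"wy":0,"wz":0,"hand":0.3},{"tx":0,"ty":0,"tz":0,"wx":0,"wy":0,"wz":0,"hand":0.3}]'
python3 -c "
from h import *
s=sense();print(s['joints'].round(2),s['position'])
cv2.imwrite('pics/w2.png',get_image('wrist')[:,:,::-1])"
```

```text
time: 4.15
position: [0.4366, 0.1133, 0.0411]
ee_rot: [3.009, -0.136, 0.8]
force: [-1.1, 0.5, -1.3]
width: 0.0608
gripper_force: 0.0
[ 0.33 -0.63  2.42 -0.27  0.89  2.11] [0.43659817 0.11333398 0.04110971]
```

View pics/w2.png

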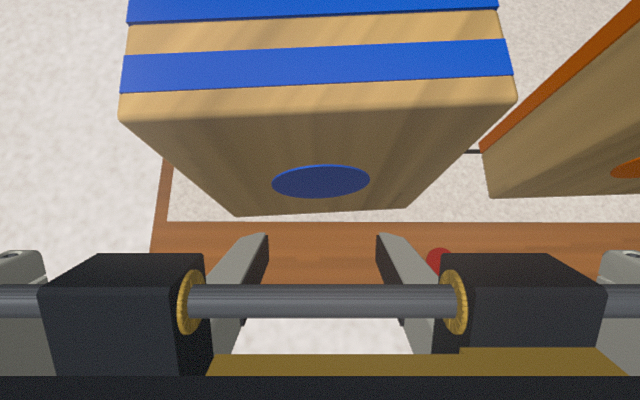

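The block is centred between the fingers (disc at (320,181)), clear of the orange one. Next comes a slow, low push to square it up and bring it inside the line.

```bash
python3 -m creep '[{"tx":0.0087,"ty":0,"tz":0.005,"wx":0,"wy":0,"wz":0,"hand":0.3},{"tx":0.0026,"ty":0,"tz":0.0015,"wx":0,"wy":0,"wz":0,"hand":0.3},{"tx":0.0026,"ty":0,"tz":0.0015,"wx":0,"wy":0,"wz":0,"hand":0.3},{"tx":0.0026,"ty":0,"tz":0.0015,"wx":0,"wy":0,"wz":0,"hand":0.3},{"tx":0.0026,"ty":0,"tz":0.0015,"wx":0,"wy":0,"wz":0,"hand":0.3},{"tx":0,"ty":0,"tz":0,"wx":0,"wy":0,"wz":0,"hand":0.3}]'
python3 -m creep '[{"tx":0.0026,"ty":0,"tz":0.0015,"wx":0,"wy":0,"wz":0,"hand":0.3},{"tx":0.0026,"ty":0,"tz":0.0015,"wx":0,"wy":0,"wz":0,"hand":0.3},{"tx":0.0026,"ty":0,"tz":0.0015,"wx":0,"wy":0,"wz":0,"hand":0.3},{"tx":0,"ty":0,"tz":0,"wx":0,"wy":0,"wz":0,"hand":0.3}]'
python3 -c "
from h import *
cv2.imwrite('pics/t2.png',get_image('top')[:,:,::-1])
c=calibration('wrist');im=get_image('wrist')
cv2.imwrite('pics/w3.png',im[:,:,::-1])
hsv=cv2.cvtColor(im,cv2.COLOR_RGB2HSV);m=cv2.inRange(hsv,(105,120,40),(130,255,255))
n,l,s,ce=cv2.connectedComponentsWithStats(m)
for i in range(1,n):
  if s[i,4]>800: print(s[i],ce[i])
"
```

```text
time: 4.7
position: [0.46, 0.1121, 0.0449]
ee_rot: [3.009, -0.136, 0.808]
force: [-1.4, -0.2, 0.1]
width: 0.0605
gripper_force: 0.4
time: 5.03
position: [0.4687, 0.1112, 0.0442]
ee_rot: [3.009, -0.136, 0.808]
force: [-0.8, 0.3, 0.8]
width: 0.0599
gripper_force: 0.5
[ 133   41  377   27 8917] [324.76617697  53.48951441]
[  122   100   400    39 15329] [321.02563768 119.11833779]
```

View pics/w3.png

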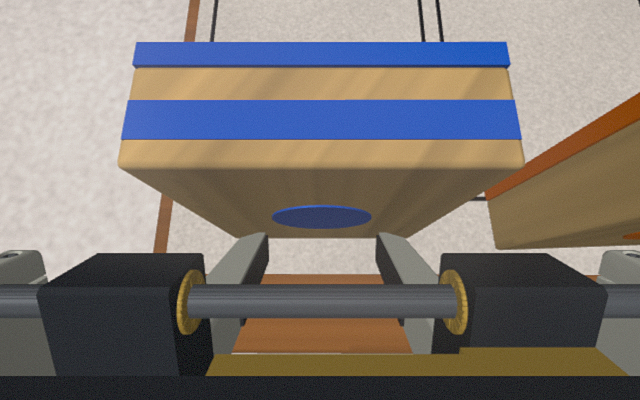

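```bash
python3 - <<'E'
from h import *
np.set_printoptions(precision=4,suppress=True)
c=calibration("wrist")
for p in [(136,42),(508,42),(119,166),(523,165)]: print(onz(c,p,.138))
E
python3 -m creep '[{"tx":-0.013,"ty":0,"tz":-0.0075,"wx":0,"wy":0,"wz":0,"hand":0.3},{"tx":-0.013,"ty":0,"tz":-0.0075,"wx":0,"wy":0,"wz":0,"hand":0.3},{"tx":0.015,"ty":0,"tz":-0.026,"wx":0,"wy":0,"wz":0,"hand":0.3},{"tx":0.015,"ty":0,"tz":-0.026,"wx":0,"wy":0,"wz":0,"hand":0.3},{"tx":0.011,"ty":0,"tz":-0.0185,"wx":0,"wy":0,"wz":0,"hand":0.3},{"tx":0,"ty":0,"tz":0,"wx":0,"wy":0,"wz":0,"hand":0.3},{"tx":0,"ty":0,"tz":0,"wx":0,"wy":0,"wz":0,"hand":0.3}]'
```

```text
[0.5256 0.1627 0.138 ]
[0.5153 0.0517 0.138 ]
[0.4857 0.1646 0.138 ]
[0.4762 0.0576 0.138 ]
time: 5.72
position: [0.4389, 0.114, 0.126]
ee_rot: [3.009, -0.136, 0.81]
force: [0.2, -0.5, -0.6]
width: 0.0606
gripper_force: 0.0
```

```bash
python3 -m creep '[{"tx":0.011,"ty":0,"tz":0.0065,"wx":0,"wy":0,"wz":0,"hand":0.3},{"tx":0.011,"ty":0,"tz":0.0065,"wx":0,"wy":0,"wz":0,"hand":0.3},{"tx":0.0052,"ty":0,"tz":0.003,"wx":0,"wy":0,"wz":0,"hand":0.3},{"tx":0.0052,"ty":0,"tz":0.003,"wx":0,"wy":0,"wz":0,"hand":0.3},{"tx":0.0052,"ty":0,"tz":0.003,"wx":0,"wy":0,"wz":0,"hand":0.3},{"tx":0.0052,"ty":0,"tz":0.003,"wx":0,"wy":0,"wz":0,"hand":0.3},{"tx":0.0052,"ty":0,"tz":0.003,"wx":0,"wy":0,"wz":0,"hand":0.3},{"tx":0.0052,"ty":0,"tz":0.003,"wx":0,"wy":0,"wz":0,"hand":0.3},{"tx":0.0052,"ty":0,"tz":0.003,"wx":0,"wy":0,"wz":0,"hand":0.3},{"tx":0.0052,"ty":0,"tz":0.003,"wx":0,"wy":0,"wz":0,"hand":0.3},{"tx":0,"ty":0,"tz":0,"wx":0,"wy":0,"wz":0,"hand":0.3}]'
python3 -m creep '[{"tx":0,"ty":0,"tz":0,"wx":0,"wy":0,"wz":0,"hand":0.3},{"tx":0,"ty":0,"tz":0,"wx":0,"wy":0,"wz":0,"hand":0.3},{"tx":0,"ty":0,"tz":0,"wx":0,"wy":0,"wz":0,"hand":0.3},{"tx":0,"ty":0,"tz":0,"wx":0,"wy":0,"wz":0,"hand":0.3},{"tx":0,"ty":0,"tz":0,"wx":0,"wy":0,"wz":0,"hand":0.3}]'
python3 -c "
from h import *
a=get_image('scene')[130:300,230:420,::-1];cv2.imwrite('pics/s3.png',cv2.resize(a,None,fx=3,fy=3,interpolation=2))
b=get_image('wrist')[:,:,::-1];cv2.imwrite('pics/w4.png',b)
import pickle;pickle.dump(calibration('wrist'),open('w4.pkl','wb'))"
```

```text
time: 6.63
position: [0.5126, 0.1071, 0.1244]
ee_rot: [3.009, -0.136, 0.806]
force: [0.1, 0.6, -0.4]
width: 0.0603
gripper_force: 0.0
time: 7.05
position: [0.5117, 0.1073, 0.1245]
ee_rot: [3.009, -0.136, 0.807]
force: [-0.5, -0.1, 0.5]
width: 0.0604
gripper_force: 0.0
```

View pics/w4.png

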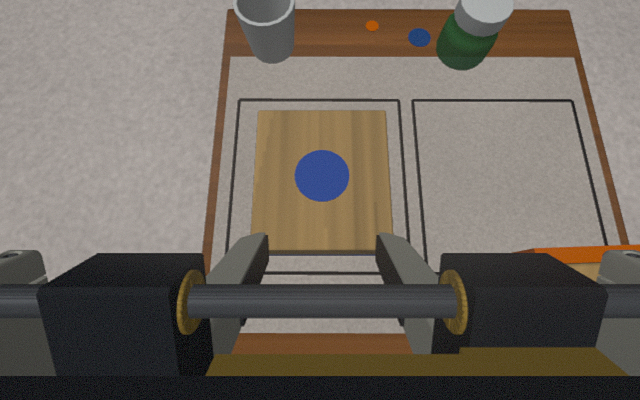

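Wrist view: the block lies flat, blue face down, inside the left outline. Its back's corners are about (257,110), (386,110), (392,250) and (251,250), with the disc at (322,176). Orange stands untouched.

```bash
python3 - <<'E'
from h import *
import pickle
np.set_printoptions(precision=4,suppress=True)
c=pickle.load(open('w4.pkl','rb'));S=calibration('scene')
for p in [(322,176),(257,110),(386,110),(251,250)]: print(onz(c,p,.058))
for p in [(239,100),(398,100),(227,272)]: print(onz(c,p,.018))
im=get_image('scene');m=cv2.inRange(cv2.cvtColor(im,cv2.COLOR_RGB2HSV),(105,100,30),(130,255,255))
n,l,s,ce=cv2.connectedComponentsWithStats(m); q=proj(S,onz(c,(322,176),.058))
i=min(range(1,n),key=lambda i:np.hypot(*(ce[i]-q))); print(ce[i],s[i,4],q,tri(c,(322,176),S,ce[i]))
E
python3 -m creep '[{"tx":0.02,"ty":0,"tz":-0.03,"wx":0,"wy":0,"wz":0,"hand":0.3},{"tx":0,"ty":0,"tz":0,"wx":0,"wy":-6,"wz":0,"hand":0.3},{"tx":0,"ty":0,"tz":0,"wx":0,"wy":-6,"wz":0,"hand":0.3},{"tx":0,"ty":0,"tz":0,"wx":0,"wy":-6,"wz":0,"hand":0.3},{"tx":0,"ty":0,"tz":0,"wx":0,"wy":-6,"wz":0,"hand":0.3},{"tx":0,"ty":0,"tz":0,"wx":0,"wy":-6,"wz":0,"hand":0.3},{"tx":0,"ty":0,"tz":0,"wx":0,"wy":0,"wz":0,"hand":0.3},{"tx":0,"ty":0,"tz":0,"wx":0,"wy":0,"wz":0,"hand":0.3}]'
```

```text
[0.5808 0.1018 0.058 ]
[0.6457 0.1518 0.058 ]
[0.6356 0.0417 0.058 ]
[0.5265 0.1606 0.058 ]
[0.6845 0.1766 0.018 ]
[0.6698 0.0166 0.018 ]
[0.515  0.1904 0.018 ]
[333.5357 226.0804] 112 [333.4893 225.9741] (array([0.5808, 0.1019, 0.0577]), np.float64(0.00028439256274630166))
time: 7.87
position: [0.5148, 0.1067, 0.1596]
ee_rot: [3.138, -0.143, 0.001]
force: [0.4, 0.2, 0.5]
width: 0.0607
gripper_force: 0.0
```

```bash
python3 -m creep '[{"tx":0.033,"ty":0,"tz":0,"wx":0,"wy":0,"wz":0,"hand":0.3},{"tx":0.033,"ty":0,"tz":0,"wx":0,"wy":0,"wz":0,"hand":0.3},{"tx":0,"ty":0,"tz":0.03,"wx":0,"wy":0,"wz":0,"hand":0.3},{"tx":0,"ty":0,"tz":0.03,"wx":0,"wy":0,"wz":0,"hand":0.3},{"tx":0,"ty":0,"tz":0.02,"wx":0,"wy":0,"wz":0,"hand":0.3},{"tx":0,"ty":0,"tz":0.008,"wx":0,"wy":0,"wz":0,"hand":0.3},{"tx":0,"ty":0,"tz":0,"wx":0,"wy":0,"wz":0,"hand":0.3},{"tx":0,"ty":0,"tz":0,"wx":0,"wy":0,"wz":0,"hand":0.3}]'
python3 -m creep '[{"tx":0,"ty":0,"tz":0.003,"wx":0,"wy":0,"wz":0,"hand":0.3},{"tx":0,"ty":0,"tz":0.002,"wx":0,"wy":0,"wz":0,"hand":0.3},{"tx":0,"ty":0,"tz":0,"wx":0,"wy":0,"wz":0,"hand":0.3}]'
```

```text
time: 8.53
position: [0.5799, 0.1013, 0.0737]
ee_rot: [-3.138, 0.141, -0.004]
force: [0.6, 0.5, 0.3]
width: 0.0604
gripper_force: 0.0
time: 8.78
position: [0.5801, 0.1011, 0.0681]
ee_rot: [-3.138, 0.142, -0.002]
force: [0.7, 0.7, -1.0]
width: 0.0604
gripper_force: 0.0
```

```bash
python3 -m creep '[{"tx":0,"ty":0,"tz":0.002,"wx":0,"wy":0,"wz":0,"hand":0.3},{"tx":0,"ty":0,"tz":0.001,"wx":0,"wy":0,"wz":0,"hand":0.3},{"tx":0,"ty":0,"tz":0,"wx":0,"wy":0,"wz":0,"hand":0.3}]'
```

```text
time: 9.03
position: [0.5803, 0.1011, 0.0662]
ee_rot: [-3.138, 0.142, -0.002]
force: [-7.6, -0.5, 16.1]
width: 0.0606
gripper_force: 8.1
```

```bash
python3 -m creep '[{"tx":0,"ty":0,"tz":0.001,"wx":0,"wy":0,"wz":0,"hand":0.3},{"tx":0,"ty":0,"tz":0,"wx":0,"wy":0,"wz":0,"hand":0.3},{"tx":0,"ty":0,"tz":0,"wx":0,"wy":0,"wz":0,"hand":0.3}]'
```

```text
time: 9.28
position: [0.5804, 0.1011, 0.0662]
ee_rot: [-3.138, 0.142, -0.003]
force: [-13.1, -1.4, 26.5]
width: 0.0604
gripper_force: 13.1
```

```bash
python3 -m creep '[{"tx":-0.0006,"ty":0,"tz":0.0005,"wx":0,"wy":0,"wz":0,"hand":0.3},{"tx":0,"ty":0,"tz":0,"wx":0,"wy":0,"wz":0,"hand":0.3},{"tx":0,"ty":0,"tz":0,"wx":0,"wy":0,"wz":0,"hand":0.3},{"tx":0,"ty":0,"tz":0,"wx":0,"wy":0,"wz":0,"hand":0.3},{"tx":0,"ty":0,"tz":0,"wx":0,"wy":0,"wz":0,"hand":0.3},{"tx":0,"ty":0,"tz":0,"wx":0,"wy":0,"wz":0,"hand":0.3},{"tx":0,"ty":0,"tz":0,"wx":0,"wy":0,"wz":0,"hand":0.3},{"tx":0,"ty":0,"tz":0,"wx":0,"wy":0,"wz":0,"hand":0.3},{"tx":0,"ty":0,"tz":0,"wx":0,"wy":0,"wz":0,"hand":0.3},{"tx":0,"ty":0,"tz":0,"wx":0,"wy":0,"wz":0,"hand":0.3},{"tx":0,"ty":0,"tz":0,"wx":0,"wy":0,"wz":0,"hand":0.3},{"tx":0,"ty":0,"tz":0,"wx":0,"wy":0,"wz":0,"hand":0.3}]'
python3 -m creep '[{"tx":0,"ty":0,"tz":-0.002,"wx":0,"wy":0,"wz":0,"hand":0.3},{"tx":0,"ty":0,"tz":-0.005,"wx":0,"wy":0,"wz":0,"hand":0.3},{"tx":0,"ty":0,"tz":-0.02,"wx":0,"wy":0,"wz":0,"hand":0.3},{"tx":0,"ty":0,"tz":-0.035,"wx":0,"wy":0,"wz":0,"hand":0.3},{"tx":0,"ty":0,"tz":-0.035,"wx":0,"wy":0,"wz":0,"hand":0.3},{"tx":0,"ty":0,"tz":-0.035,"wx":0,"wy":0,"wz":0,"hand":0.3},{"tx":-0.035,"ty":0,"tz":-0.02,"wx":0,"wy":0,"wz":0,"hand":0.3},{"tx":-0.035,"ty":0,"tz":-0.02,"wx":0,"wy":0,"wz":0,"hand":0.3},{"tx":-0.035,"ty":0,"tz":0,"wx":0,"wy":0,"wz":0,"hand":0.3},{"tx":0,"ty":0,"tz":0,"wx":0,"wy":0,"wz":0,"hand":0.3},{"tx":0,"ty":0,"tz":0,"wx":0,"wy":0,"wz":0,"hand":0.3},{"tx":0,"ty":0,"tz":0,"wx":0,"wy":0,"wz":0,"hand":0.3}]'
python3 -c "
from h import *
cv2.imwrite('pics/w5.png',get_image('wrist')[:,:,::-1]);print(sense()['force'])"
```

```text
time: 10.28
position: [0.5803, 0.1011, 0.0661]
ee_rot: [-3.138, 0.142, -0.005]
force: [-10.3, -2.1, 27.7]
width: 0.0606
gripper_force: 14.0
time: 11.28
position: [0.4749, 0.1106, 0.2351]
ee_rot: [-3.138, 0.141, -0.001]
force: [-0.8, 0.3, 1.1]
width: 0.0603
gripper_force: 0.0
[-0.04945175 -0.27086587 -0.63527058]
```

View pics/w5.png

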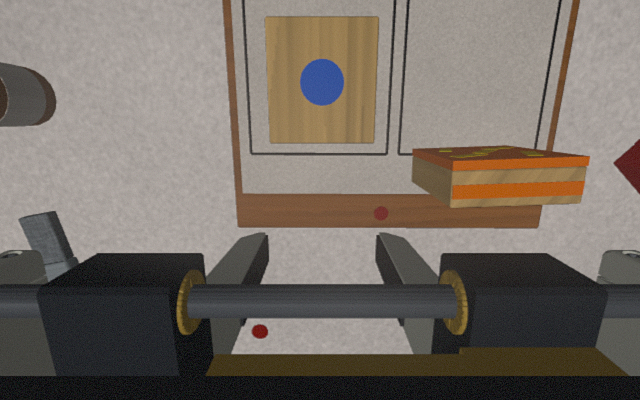

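The block lies square inside the outline (disc at (322,82)) after pressing at about 27 N for a second. The orange block still stands and the hand is clear.

```bash
python3 -c "
from cell import *
print(job_done())"
```

```text
the job is handed in; nothing more can be done
None
```

The blue block is tipped onto its blue face, flat and square inside its outline, and was pressed at about 27 N for a second; I first slid it about 16 mm forward along the board, still standing, to square it up, and the arm touched nothing but the blue block.

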